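# Fold away a burner windscreen

### The arm

A 6-joint arm with a two-finger parallel gripper is mounted at the origin on the work surface. World frame = base frame: x ahead of the robot, y to its left, z up, the work surface at z = 0. Lengths are in m, angles in degrees, forces in N, time in s.
With the tool pointing down it reaches from about 0.25 to 0.775 m from the base axis. Payload 4 kg.
Tool frame: the origin (TCP) lies midway between the tips of the shut fingers; the grasp point (between the pads) lies 19 mm behind it (manip.grip_point_offset is the distance from the TCP to the grasp point, in m); z points along the fingers, y is the direction in which the jaws open and shut (so a half turn about z gives the same grasp; the last joint's range is limited). The gripper opens to 94 mm and grips with 3 to 60 N. Pads are 16 mm wide; open, the fingers measure 119 mm over their backs; the gripper's body (75 mm by 177 mm) begins 78 mm behind the grasp point.
Start: joints at [68.692, 4.996, 78.535, -0, 96.463, -5.907], TCP at [0.146, 0.53, 0.206] pointing down, gripper open.
Joint ranges: [-177.83, 177.83], [-43.37, 116.18], [15.69, 146.23], [-61.86, 241.86], [9.47, 152.12], [-147.06, 147.06]. Speed limits (degrees/s): [159.86, 159.86, 180, 180, 180, 180].

### API

Orientations are given as a 3x3 rotation matrix whose columns are the frame's x, y, z axes.
In Python, from bench import manip, effector, planner, get_image, camera_model, hand_in gives the robot as it stands. Calls block until the motion is done:
- manip.move_ptp(position, orientation): joint-space move of the TCP to a pose.
- manip.movel(position, max_speed=0.15, rot=None): straight line of the TCP; rot=None keeps the orientation; max_speed is the mean speed in m/s.
- manip.set_joints(angles): joint-space move.
- effector.grip(opening): finger opening in m; the grip force is fixed at half the most; returns when the fingers have stopped.
- manip.dwell(seconds).
- planner.solve_ik(position, orientation): joint angles nearest the present ones, or None.
- get_image(name): name is "scene" or "side" or "wrist"; returns the picture (384x512x3 uint8, red, green, blue); there is no depth.
- camera_model(name): a dict with "fx", "fy", "cx", "cy" (pixels), "k1" (the pictures are not rectified: a ray, as slopes to the right and down, at radius r is drawn at 1 + k1 r^2 times it, then the intrinsics apply), "position" and "rotation" of the camera in the world. Camera axes: x right, y up, looking along -z (the intrinsics and any distortion apply to the point x, -y, -z); pixel columns grow to the right and rows downward; lengths in m; the calibration is good to about 2 mm. A picture is of the moment at which its call begins: read the wrist's pose just before it. camera_model takes no time and is no camera call; for the wrist camera it gives the pose at the moment of the call.
A pose or a line that the arm cannot do raises manip.MotionError and nothing moves.
- hand_in(): hands the job in, once; it reports no verdict.
Readings, each from a call of its own:
- manip.read_t(): time.
- manip.read_qpos(): joint angles.
- manip.read_joint_vel(): joint speeds.
- manip.read_joint_efforts(): joint torques, N m.
- manip.read_position(): TCP position.
- manip.read_orientation(): TCP orientation.
- manip.read_ft_force(): force on the tool from outside, world axes, zero at the start.
- manip.read_wrist_torque(): the same for the moment, N m.
- manip.read_width(): finger opening in m.
Only numpy, scipy, OpenCV 4.12 (cv2) and the standard library are available. Lean on these libraries where they do the work, as an engineer would, in place of code of your own. Each camera call takes 0.05 s, during which the arm holds its last target.

### The job

Fold the three-leaf metal windscreen flat: first fold the short tip leaf in against the middle leaf until it clicks home in its spring catch, then swing those two together in against the fixed leaf until they click home too. Leave the burner, the tumbler and the tub standing where they are.

Things in the scene. Friction and masses are not known exactly. Their poses are not given: they have to be found in the camera images.
- plate: Square steel drip plate 170 x 170 x 5 mm, immovable; origin at the centre of its underside, z up. Along its -y edge stands the windscreen's fixed leaf, x = -66 to +66 mm, centre plane y = -72 mm. All three leaves are upright aluminium sheets 8 mm thick, reaching from 16 to 140 mm above the table, with nothing above them.
- mid_leaf (a joint): Angle (rad) of the middle leaf to the fixed leaf about vertical hinge A, 0 to 2.1; 0 = folded home, parallel to it; positive is counter-clockwise from above. It rubs (0.22 N m) and stays where left. Leaf frame: origin on hinge A, x along the leaf, parallel to the plate's frame at 0. Sheet: x = 4 to 117 mm, centre plane y = +13 mm; its outer face is y = +17 mm.
- tip_leaf (a joint): Angle (rad) of the tip leaf to the middle leaf about vertical hinge B, 0 to 2.1; 0 = folded home, back along the middle leaf's inner face (towards the fixed leaf), 3 mm from it; positive is counter-clockwise. It rubs (0.09 N m), stays where left. Leaf frame: origin on hinge B, parallel to the middle leaf's frame at 0. Sheet: x = -4 to -102 mm, centre plane y = -5.5 mm.
- hinge_a (a point): Top of hinge A, 140 mm above the table, at x = -62, y = -59 mm in the plate's frame; axes of the plate.
- hinge_b (a point): Top of hinge B, 140 mm above the table, at the middle leaf's far end: x = 120, y = 7.5 mm in that leaf's frame; axes of the middle leaf. The tip leaf fits only between the other two: if the middle leaf is folded first, the tip leaf strikes the fixed leaf or its bracket.
- tip_edge (a point): Top of the tip leaf's free edge, 140 mm above the table, at x = -98, y = -5.5 mm in the tip leaf's frame; axes of the tip leaf.
- snap_a (a point): Spring catch of the middle leaf, 36 mm above the table, on a dark bracket (25 to 47 mm high) at the fixed leaf's far end. It stops the middle leaf at about 0.1 rad; some 9 N at that leaf's far end pushes it through with a click, and it then rests below 0.03 rad and is held. Axes of the plate.
- snap_b (a point): Spring catch of the tip leaf, 36 mm above the table, on the middle leaf near hinge A. It stops the tip leaf at about 0.12 rad; some 9 N at that leaf's free edge, with the middle leaf held against it, pushes it through with a click, and it then rests below 0.03 rad and is held. Axes of the middle leaf.
- burner: Bystander: round steel burner, 86 mm across, 64 mm tall, loose; origin at the centre of its underside.
- tumbler: Bystander: drinking glass, 66 mm across, 78 mm tall, loose; origin at the centre of its underside.
- tub: Bystander: white plastic food tub, 135 x 95 x 55 mm, loose; origin at the centre of its underside.
There are look-alikes about, which are no part of the job. What is shaped like the plate but purple or red is not meant.

How it is judged:
By the outcome, as a careful person would: the job done as asked, in the order asked, and still so for the second after the job is handed in, with the robot touching nothing.
It also fails if it takes over 64 s, if anything falls off the work surface, if the arm or the gripper's body presses on something with over 40 N, if the wrist force passes 120 N, or if a joint passes its speed limit or range.

## Working session

There is one attempt and no reset: what is moved stays moved. The work goes in short steps, each a Python script; the robot and the scene stay as the last script left them, time stands still between calls to the robot, and variables do not carry over. Pictures are saved under pics/ and viewed, and the job is handed in when it is done.

```bash
mkdir -p pics; ls; python3 - <<'E'
from bench import manip,get_image,camera_model
import cv2
print(manip.read_t())
for n in ["scene","side","wrist"]:
    m=camera_model(n);print(n,m)
    im=get_image(n);cv2.imwrite(f"pics/{n}0.png",cv2.resize(im[...,::-1],(768,576),interpolation=cv2.INTER_CUBIC))
    cv2.imwrite(f"pics/{n}0_raw.png",im[...,::-1])
E
```

```text
pics
0.0
scene {'fx': 418.8065983473456, 'fy': 418.8065983473456, 'cx': 250.79195548293194, 'cy': 185.56623407183963, 'k1': -0.13151077738405206, 'position': array([1.11858263, 0.76335695, 0.77701727]), 'rotation': array([[-0.7609729 , -0.3849487 ,  0.52224012],
       [ 0.64830334, -0.42021213,  0.6349209 ],
       [-0.02496034,  0.82172761,  0.56933357]])}
side {'fx': 388.2993846334839, 'fy': 388.2993846334839, 'cx': 250.00673345286083, 'cy': 188.33864111262537, 'k1': -0.0585637148435877, 'position': array([ 0.0820611 , -0.63892043,  0.96194184]), 'rotation': array([[ 0.85129469,  0.387813  , -0.35340973],
       [-0.5246297 ,  0.6391776 , -0.56233057],
       [ 0.00781248,  0.66411827,  0.74758671]])}
wrist {'fx': 333.9105648577299, 'fy': 333.9105648577299, 'cx': 259.72725977457026, 'cy': 192.8061982787516, 'k1': -0.059009659224323226, 'position': array([0.07224171, 0.54992142, 0.38424971]), 'rotation': array([[ 0.26500552, -0.931207  , -0.25025108],
       [ 0.96424264,  0.25515302,  0.07164541],
       [-0.00286439, -0.2602892 ,  0.96552645]])}
```

View pics/scene0.png

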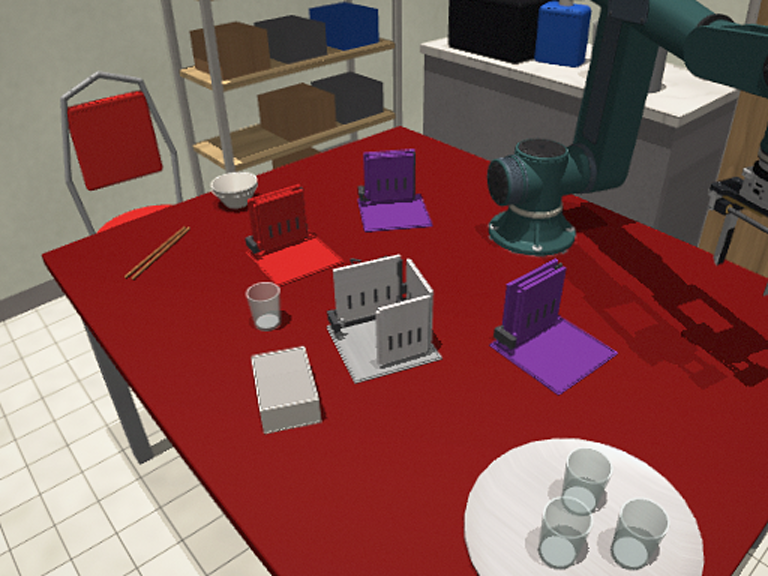

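View pics/side0.png

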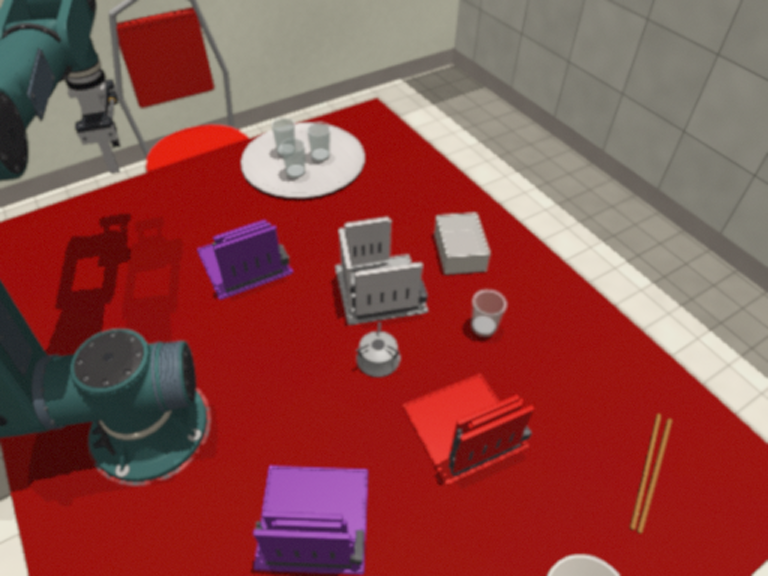

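View pics/wrist0.png

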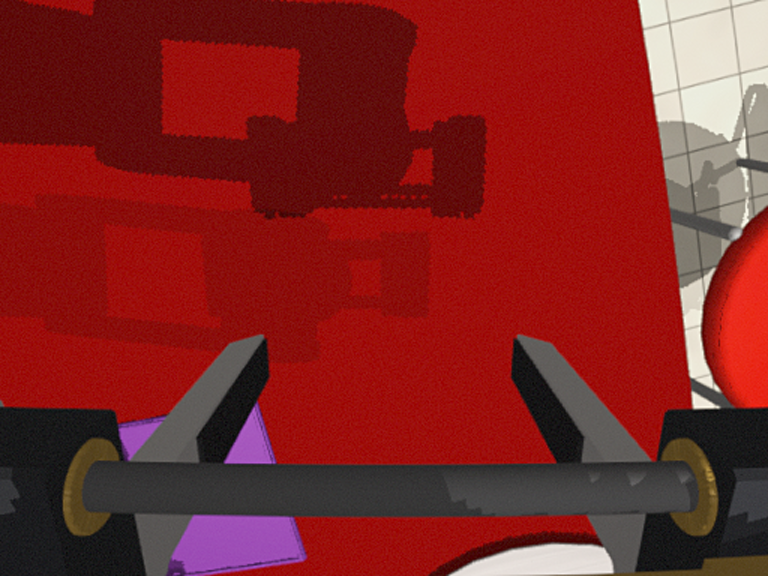

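The metal screen stands mid-table: about (385,320) in scene and (380,270) in side. The burner is at side (378,355), the tumbler at scene (264,305) and the tub at scene (286,388). I'll enlarge these.

```bash
cat > h.py <<'E'
import numpy as np, cv2
def pix2ray(m,u,v):
    xd=(u-m['cx'])/m['fx'];yd=(v-m['cy'])/m['fy']
    x,y=xd,yd
    for _ in range(20):
        r2=x*x+y*y;s=1+m['k1']*r2;x,y=xd/s,yd/s
    return m['rotation']@np.array([x,-y,-1.0])
def at_z(m,u,v,z):
    d=pix2ray(m,u,v);p=m['position'];return p+d*(z-p[2])/d[2]
def proj(m,P):
    c=m['rotation'].T@(np.asarray(P,float)-m['position'])
    x,y=c[0]/-c[2],-c[1]/-c[2];s=1+m['k1']*(x*x+y*y)
    return np.array([m['cx']+m['fx']*x*s,m['cy']+m['fy']*y*s])
def Rz(a): return np.array([[np.cos(a),-np.sin(a)],[np.sin(a),np.cos(a)]])
class Model:
    def __init__(s,x,y,yaw,ma,ta): s.o=np.array([x,y]);s.R=Rz(yaw);s.yaw=yaw;s.ma=ma;s.ta=ta
    def P(s,x,y): return s.o+s.R@np.array([x,y])
    def M(s,x,y): return s.P(-.062,-.059)+s.R@Rz(s.ma)@np.array([x,y])
    def T(s,x,y): return s.M(.12,.0075)+s.R@Rz(s.ma)@Rz(s.ta)@np.array([x,y])
def crop(im,x0,y0,x1,y1,k):
    c=im[y0:y1,x0:x1,::-1];return cv2.resize(c,None,fx=k,fy=k,interpolation=cv2.INTER_CUBIC)
E
python3 - <<'E'
import cv2
from h import *
a=cv2.imread('pics/scene0_raw.png')[...,::-1];b=cv2.imread('pics/side0_raw.png')[...,::-1]
cv2.imwrite('pics/sc1.png',crop(a,205,155,305,265,5))
cv2.imwrite('pics/si1.png',crop(b,215,135,345,255,5))
E
```

```text
(no output)
```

View pics/sc1.png

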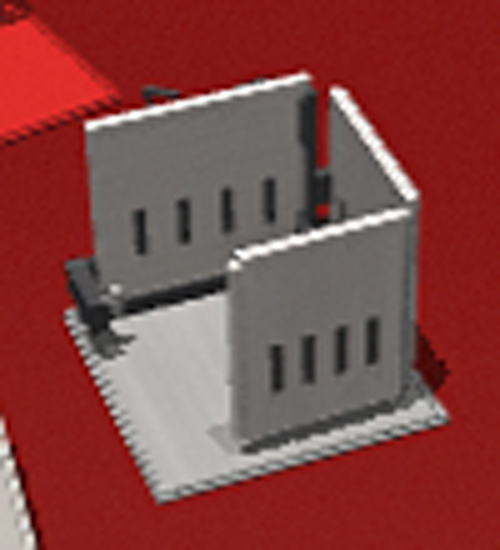

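View pics/si1.png

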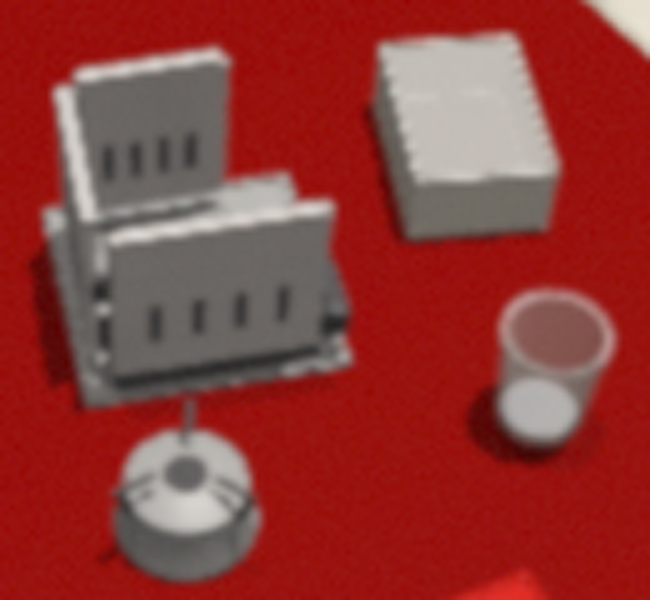

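```bash
cat > fit.py <<'E'
from h import *
from bench import camera_model
from scipy.optimize import least_squares
ms=camera_model('scene');mi=camera_model('side')
S=lambda c:(205+c[0]/5-.4,155+c[1]/5-.4); I=lambda c:(215+c[0]/5-.4,135+c[1]/5-.4)
obs=[(ms,S(c),f,a,z) for c,f,a,z in [
((160,502),'P',(.085,.085),.003),((448,418),'P',(-.085,.085),.003),((68,315),'P',(.085,-.085),.003),
((88,124),'P',(.066,-.072),.14),((308,76),'P',(-.066,-.072),.14),((333,92),'M',(.004,.013),.14),((415,195),'M',(.117,.013),.14),
((235,257),'T',(-.102,-.0055),.14),((412,210),'T',(-.004,-.0055),.14)]]
obs+=[(mi,I(c),f,a,z) for c,f,a,z in [
((110,238),'P',(-.066,-.072),.14),((333,205),'P',(.066,-.072),.14),((62,90),'M',(.117,.013),.14),((93,218),'M',(.004,.013),.14),
((78,73),'T',(-.004,-.0055),.14),((225,55),'T',(-.102,-.0055),.14),((88,403),'P',(-.085,-.085),.003),((350,362),'P',(.085,-.085),.003),((46,212),'P',(-.085,.085),.005),((292,178),'P',(.085,.085),.005)]]
def res(p):
    m=Model(*p);r=[]
    for c,uv,f,a,z in obs: r+=list(proj(c,[*getattr(m,f)(*a),z])-uv)
    return np.array(r)
p0=at_z(ms,*S((250,410)),.005)
best=min((least_squares(res,[p0[0],p0[1],y,1.6,1.6],loss='soft_l1') for y in np.arange(0,6.3,.5)),key=lambda r:r.cost)
print(best.x,best.cost);print(res(best.x).reshape(-1,2).round(1))
m=Model(*best.x)
print('yaw,ma,ta deg',np.rad2deg(best.x[2:]))
for n,q in dict(A=m.M(0,0),B=m.T(0,0),tip=m.T(-.098,-.0055),fix0=m.P(-.066,-.072),fix1=m.P(.066,-.072)).items(): print(n,q)
print('burner',at_z(mi,*I((188,540)),0.0),'top',at_z(mi,*I((186,472)),.064), 'tumb base',at_z(mi,*I((538,412)),.0),'rim',at_z(mi,*I((555,335)),.078))
for c in [(380,45),(515,37),(557,172),(418,180)]: print('tub',at_z(mi,*I(c),.055))
E
python3 fit.py
```

```text
[ 0.53689244  0.06603151 -0.3463498   1.55896367  1.61626661] 6.628638956346143
[[-0.9 -0.1]
 [ 0.1  0.3]
 [-1.3 -0.4]
 [-0.8  0. ]
 [-0.2 -0.5]
 [ 0.1 -1.3]
 [ 0.1  0. ]
 [-1.  -0.1]
 [-1.2 -0.3]
 [-0.1 -0.3]
 [-0.3 -0.3]
 [-0.6 -0.8]
 [-0.9 -0.2]
 [-1.3  0.4]
 [-0.2 -0.9]
 [-0.2  0.4]
 [ 0.2  0.1]
 [-0.6 -0.8]
 [-1.1 -1.1]]
yaw,ma,ta deg [-19.84438154  89.32203887  92.60525551]
A [0.45854559 0.03158197]
B [0.49359029 0.14659553]
tip [0.58852957 0.12168004]
fix0 [0.45037005 0.0207118 ]
fix1 [ 0.57453164 -0.02409779]
burner [ 0.42996787 -0.10104823  0.        ] top [ 0.43008561 -0.09724682  0.064     ] tumb base [ 6.66730885e-01 -1.34197719e-01 -1.11022302e-16] rim [ 0.66412807 -0.13522512  0.078     ]
tub [0.74152222 0.14759119 0.055     ]
tub [0.82799389 0.10545212 0.055     ]
tub [ 0.7687584  -0.01386995  0.055     ]
tub [0.68594554 0.02760405 0.055     ]
```

The fit is consistent: residuals are about 1 px, and the mid leaf is at 89° and the tip at 93°. Next I'll plan the moves. The tip gets pushed in with the shut fingers, both leaves get squeezed until the catch clicks, and then the pair gets pushed about hinge A.

```bash
cat > plan.py <<'E'
from h import *
from bench import manip,effector,planner
p=[0.53689244,0.06603151,-0.3463498,1.55896367,1.61626661]
Z=.062
def Rt(a):
    y=np.array([np.cos(a),np.sin(a),0]);z=np.array([0,0,-1.]);return np.column_stack([np.cross(y,z),y,z])
def tipw(ta,gap,x=-.088,ma=None,flip=0):
    m=Model(p[0],p[1],p[2],p[3] if ma is None else ma,ta)
    return m.T(x,-.0095-.0125-gap), m.yaw+m.ma+ta+flip*np.pi
def midw(ma,gap,x=.104,flip=0):
    m=Model(p[0],p[1],p[2],ma,0); return m.M(x,.017+.0125+gap), m.yaw+ma+flip*np.pi
def F(): return np.array(manip.read_ft_force())
E
python3 - <<'E'
from plan import *
for flip in (0,1):
    for ta in np.arange(1.61,.3,-.2):
        q,a=tipw(ta,0,flip=flip);print('T',flip,round(ta,2),q.round(3),np.round(planner.solve_ik([*q,Z],Rt(a)),0) if planner.solve_ik([*q,Z],Rt(a)) is not None else None)
    for ma in np.arange(1.6,-.01,-.4):
        q,a=midw(ma,0,flip=flip);s=planner.solve_ik([*q,Z],Rt(a));print('M',flip,round(ma,2),q.round(3),None if s is None else np.round(s,0))
E
```

```text
T 0 1.61 [0.584 0.14 ] None
T 0 1.41 [0.581 0.122] [   6.   14.   84.   -0.   81. -144.]
T 0 1.21 [0.574 0.105] [   5.   13.   86.   -0.   81. -134.]
T 0 1.01 [0.564 0.09 ] [   3.   12.   87.   -0.   81. -124.]
T 0 0.81 [0.552 0.077] [   2.   10.   90.   -0.   80. -114.]
T 0 0.61 [0.537 0.067] [   1.    8.   92.   -0.   80. -103.]
T 0 0.41 [0.52 0.06] [  0.   6.  94.  -0.  80. -93.]
M 0 1.6 [0.463 0.14 ] [ 10.   1. 100.  -0.  80. -62.]
M 0 1.2 [0.505 0.129] [  8.   6.  95.  -0.  80. -41.]
M 0 0.8 [0.539 0.104] [  5.   9.  91.  -0.  80. -21.]
M 0 0.4 [0.561 0.067] [ 1. 11. 88. -0. 81. -2.]
M 0 0.0 [0.566 0.024] [-3. 11. 88. -0. 81. 17.]
T 1 1.61 [0.584 0.14 ] [ 8. 15. 83. -0. 82. 26.]
T 1 1.41 [0.581 0.122] [ 6. 14. 84. -0. 81. 36.]
T 1 1.21 [0.574 0.105] [ 5. 13. 86. -0. 81. 46.]
T 1 1.01 [0.564 0.09 ] [ 3. 12. 87. -0. 81. 56.]
T 1 0.81 [0.552 0.077] [ 2. 10. 90. -0. 80. 66.]
T 1 0.61 [0.537 0.067] [ 1.  8. 92. -0. 80. 77.]
T 1 0.41 [0.52 0.06] [ 0.  6. 94. -0. 80. 87.]
M 1 1.6 [0.463 0.14 ] [ 10.   1. 100.  -0.  80. 118.]
M 1 1.2 [0.505 0.129] [  8.   6.  95.  -0.  80. 139.]
M 1 0.8 [0.539 0.104] None
M 1 0.4 [0.561 0.067] None
M 1 0.0 [0.566 0.024] None
```

```bash
python3 - <<'E'
from plan import *
effector.grip(0.0)
q,a=tipw(1.616,.016,flip=1)
manip.move_ptp([*q,.2],Rt(a)); manip.movel([*q,Z],.15)
f0=F();print(manip.read_t(),manip.read_width(),f0.round(2))
for ta in np.arange(1.5,.36,-.115):
    q,a=tipw(ta,0,flip=1); manip.movel([*q,Z],.06,Rt(a)); print(round(ta,2),(F()-f0).round(1))
print(manip.read_t())
from bench import get_image
for n in("scene","side"):
    im=get_image(n);cv2.imwrite(f'pics/{n}2.png',crop(im,*( (205,145,305,245) if n=="scene" else (215,115,345,225)),5))
E
```

```text
4.7167 0.0006535107672384995 [-1.55  0.24  0.12]
1.5 [ 2.6 -0.3  0.4]
1.38 [1.5 0.6 0.6]
1.27 [ 1.8 -0.6 -0.8]
1.16 [1.1 0.1 0. ]
1.04 [ 1.5  0.1 -0.8]
0.92 [ 2.  -0.8 -0. ]
0.81 [ 1.7 -0.4 -0.4]
0.7 [ 2.4 -0.6 -0.3]
0.58 [ 0.6 -0.3 -0.8]
0.47 [0.8 0.  0.3]
8.2333
```

View pics/scene2.png

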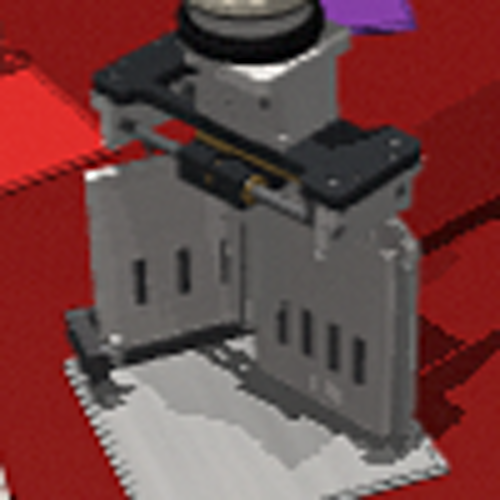

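View pics/side2.png

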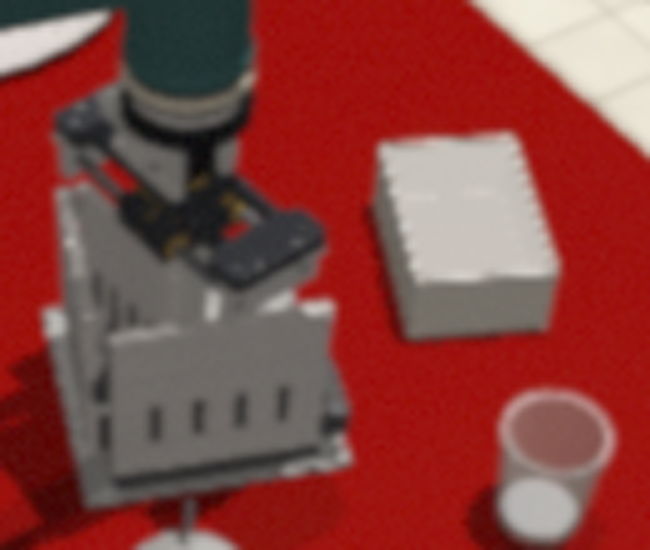

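The tip leaf is at about 0.46 rad and the mid leaf looks unmoved. I'll push a bit further, then straddle both leaves and squeeze.

```bash
python3 - <<'E'
from plan import *
f0=F()
for ta in (.38,.28):
    q,a=tipw(ta,0,flip=1); manip.movel([*q,Z],.06,Rt(a)); print(ta,(F()-f0).round(1))
q,a=tipw(.28,.012,flip=1); manip.movel([*q,Z],.1); manip.movel([*q,.2],.2)
effector.grip(.094)
m=Model(p[0],p[1],p[2],p[3],0)
c=m.M(.034,-.006);a=m.yaw+m.ma+np.pi/2-np.pi/2*1  # tool y along mid normal
a=m.yaw+m.ma+np.pi/2
R=Rt(a); s=planner.solve_ik([*c,.2],R);R2=Rt(a+np.pi);s2=planner.solve_ik([*c,.2],R2);print(s,s2)
E
```

```text
0.38 [-0.2  0.1  0.9]
0.28 [-0.   0.2  0.7]
None [ 5.67779241e-01 -3.92394189e+00  8.81505784e+01 -2.54444375e-14
  9.57733634e+01  2.10901223e+01]
```

```bash
python3 - <<'E'
from plan import *
from bench import get_image
m=Model(p[0],p[1],p[2],p[3],0)
c=m.M(.034,-.009);R2=Rt(m.yaw+m.ma+np.pi*1.5)
manip.move_ptp([*c,.2],R2)
cv2.imwrite('pics/w3.png',cv2.resize(get_image('wrist')[...,::-1],(768,576)))
print(manip.read_t(),manip.read_width())
E
```

```text
12.6833 0.09410433672759641
```

View pics/w3.png

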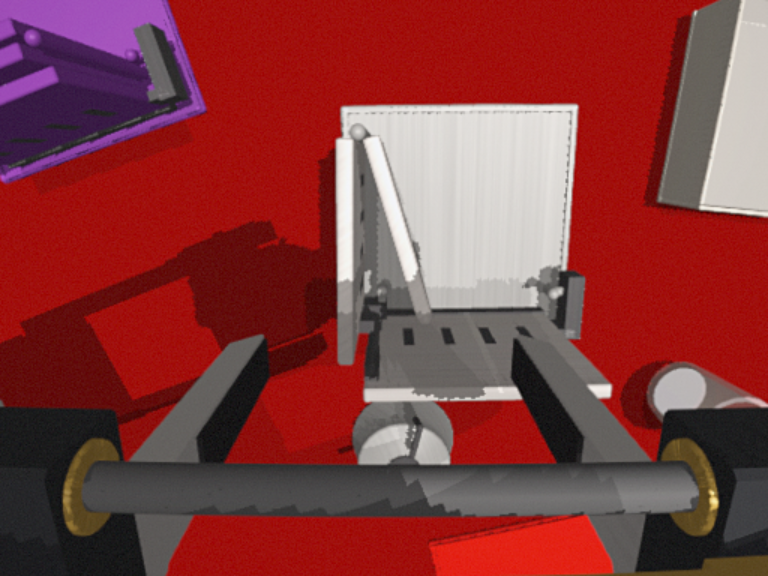

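The wrist view shows the mid leaf at x≈345 and the tip's free edge at (428,315). Both lie between the fingers (265 and 515), and the tip is at about 0.33 rad. Lowering to squeeze.

```bash
python3 - <<'E'
from plan import *
from bench import get_image
m=Model(p[0],p[1],p[2],p[3],0)
c=m.M(.034,-.009)
f0=F()
manip.movel([*c,.06],.15); print((F()-f0).round(1))
for w in (.06,.045,.035,.03,.0): effector.grip(w); print(w,manip.read_width(),(F()-f0).round(1),np.round(manip.read_wrist_torque(),2))
manip.dwell(.3);print(manip.read_t(),manip.read_width())
cv2.imwrite('pics/w4.png',cv2.resize(get_image('wrist')[...,::-1],(768,576)))
cv2.imwrite('pics/s4.png',crop(get_image('scene'),205,145,305,245,5))
E
```

```text
[-0.5  0.8  0.6]
0.06 0.05984144872135053 [0.4 1.  0.1] [-0.07  0.09  0.03]
0.045 0.04536435718945649 [-8.   4.7  5.1] [ 0.48  1.34 -0.12]
0.035 0.03543030559956391 [-9.2 10.9  5.8] [ 1.28  1.47 -0.2 ]
0.03 0.03069530387262582 [-11.7  13.8   6.8] [ 1.36  1.41 -0.45]
0.0 0.024329841931959535 [-14.2  13.    8.3] [ 1.39  1.56 -0.47]
16.2167 0.024238734834236598
```

View pics/w4.png

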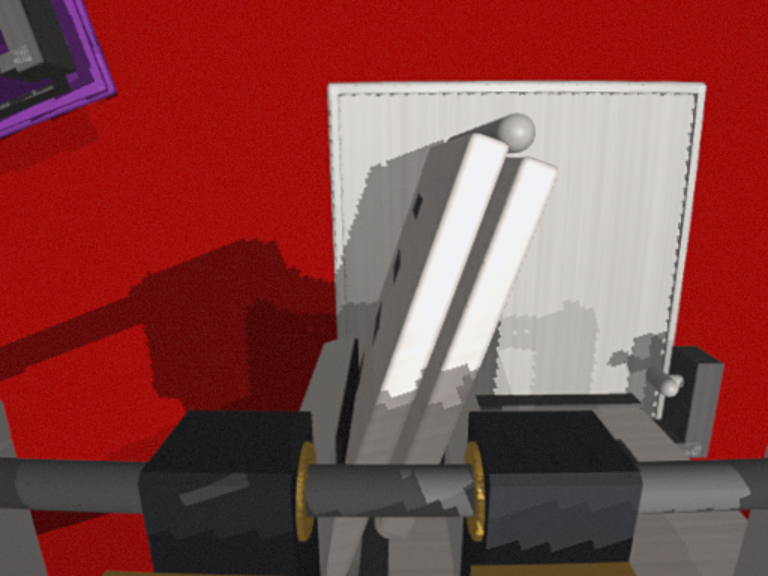

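The leaves now look parallel with a narrow gap, and the pair has swung about 20° toward home. I'll release, lift and check that the catch holds.

```bash
python3 - <<'E'
from plan import *
from bench import get_image,camera_model
effector.grip(.06); m=Model(p[0],p[1],p[2],p[3],0)
c=m.M(.034,-.009)
print(F().round(1))
manip.movel([*c,.23],.2)
print(manip.read_t()); mw=camera_model('wrist'); im=get_image('wrist');np.save('w5.npy',im)
import pickle;pickle.dump(mw,open('w5.pkl','wb'))
cv2.imwrite('pics/w5.png',crop(im,150,50,410,270,3))
E
```

```text
[-0.1 -0.   0.1]
18.0417
```

View pics/w5.png

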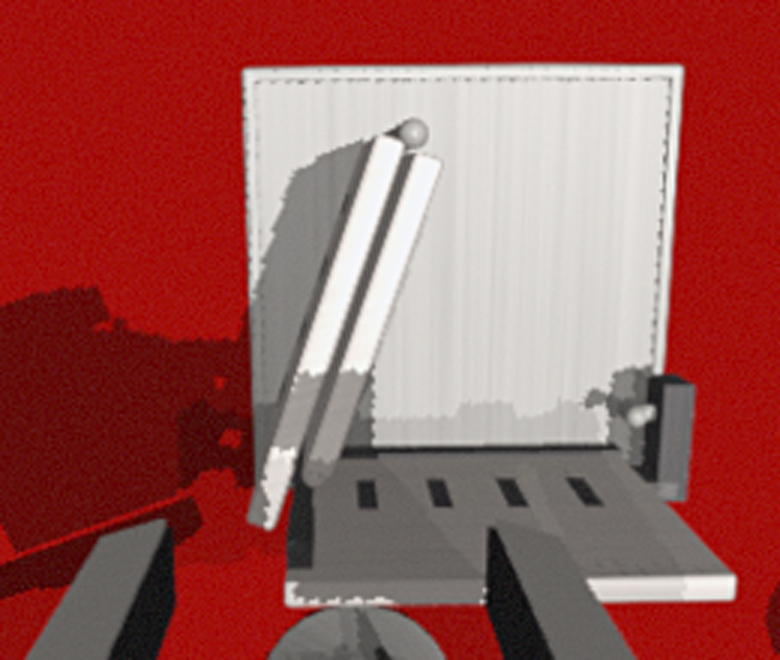

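```bash
cat > ang.py <<'E'
from h import *
import pickle
mw=pickle.load(open('w5.pkl','rb'))
W=lambda c:at_z(mw,150+c[0]/3-.33,50+c[1]/3-.33,.14)[:2]
def an(a,b): d=W(a)-W(b);return np.arctan2(d[1],d[0])
yaw=-.3463
for n,a,b in [('mid outer',(373,140),(249,520)),('mid inner',(404,148),(275,527)),('tip inner',(412,155),(304,475)),('tip outer',(441,163),(331,478))]: print(n,W(a).round(4),W(b).round(4),'rel plate',round(an(a,b)-yaw,3))
g=lambda a:W(a)
E
python3 ang.py
```

```text
mid outer [0.5158 0.1315] [0.4472 0.0458] rel plate 1.243
mid inner [0.5226 0.1268] [0.4534 0.0412] rel plate 1.237
tip inner [0.524  0.1244] [0.4667 0.0529] rel plate 1.242
tip outer [0.5304 0.1199] [0.4735 0.0494] rel plate 1.238
```

The tip measures parallel to the mid leaf within 0.01 rad, so it is home. The mid leaf is at about 1.24 rad. Now I'll swing the pair in.

```bash
cat >> plan.py <<'E'
def mid(ma,gap,x=.1):
    q,a=midw(ma,gap-.0045,x=x); return [*q,Z],Rt(a)
E
python3 - <<'E'
from plan import *
effector.grip(0.)
q,R=mid(1.24,.015); manip.move_ptp([*q[:2],.22],R); manip.movel(q,.15)
f0=F();print(manip.read_t(),f0.round(1))
for ma in list(np.arange(1.2,.19,-.125)):
    q,R=mid(ma,0); manip.movel(q,.08,R); f=F()-f0
    print(round(ma,2),f.round(1))
    if np.linalg.norm(f)>25: break
print(manip.read_t())
from bench import get_image
cv2.imwrite('pics/s6.png',crop(get_image('scene'),190,145,310,255,5))
E
```

```text
21.3083 [-0.4  0.4  0.7]
1.2 [ 1.4 -0.8 -1. ]
1.08 [ 0.7 -0.7 -0.4]
0.95 [ 0.6 -0.4 -1.1]
0.82 [ 1.1 -0.8 -0.1]
0.7 [ 0.6 -0.9 -0.8]
0.57 [-0.1 -0.4 -0. ]
0.45 [ 0.3 -0.  -0.5]
0.32 [ 0.  -0.9 -1.8]
0.2 [-0.2 -0.8 -0.4]
24.1667
```

View pics/s6.png

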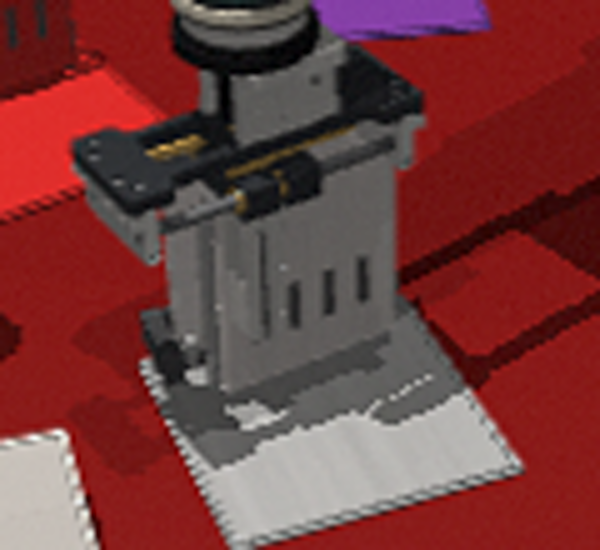

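The pair is being carried along and is nearly home. Now small, force-monitored steps through the catch.

```bash
python3 - <<'E'
from plan import *
f0=F();n=np.array([-np.sin(p[2]),np.cos(p[2])])
for ma,g in [(.15,0),(.12,0),(.1,0),(.08,0),(.06,0),(.04,0),(.02,0),(0,0)]+[(0,-k*.001) for k in range(1,10)]:
    q,R=mid(ma,g); manip.movel(q,.03,R); manip.dwell(.05); f=F()-f0
    print(ma,g,f.round(1),'n',round(float(f[:2]@n),1))
    if np.linalg.norm(f)>28: break
q,R=mid(0,.03); manip.movel(q,.1,R); manip.movel([*q[:2],.24],.2)
print(manip.read_t())
from bench import get_image,camera_model
import pickle
pickle.dump(camera_model('wrist'),open('w5.pkl','wb')); im=get_image('wrist')
cv2.imwrite('pics/w7.png',crop(im,150,50,410,270,3)); cv2.imwrite('pics/w7f.png',im[...,::-1])
cv2.imwrite('pics/s7.png',crop(get_image('scene'),150,100,310,220,5))
E
```

```text
0.15 0 [ 0.7 -0.1  0. ] n 0.2
0.12 0 [-0.9  1.   0.1] n 0.6
0.1 0 [-0.4  5.9  0.2] n 5.5
0.08 0 [0.  8.1 0.4] n 7.6
0.06 0 [ 0.9 10.5 -0.6] n 10.2
0.04 0 [ 1.  -0.4 -1.1] n -0.0
0.02 0 [ 1.6  2.  -1.4] n 2.5
0 0 [ 1.5  6.4 -1.1] n 6.6
0 -0.001 [ 3.2  9.  -2.2] n 9.6
0 -0.002 [ 5.1 11.5 -2.5] n 12.6
0 -0.003 [ 4.9 13.7 -2.2] n 14.6
0 -0.004 [ 5.2 15.8 -3.5] n 16.6
0 -0.005 [ 7.4 19.  -3.4] n 20.4
0 -0.006 [ 8.5 21.  -3.8] n 22.6
0 -0.007 [ 9.9 22.9 -4.1] n 24.9
0 -0.008 [11.4 25.9 -5.1] n 28.3
30.6667
```

View pics/w7.png

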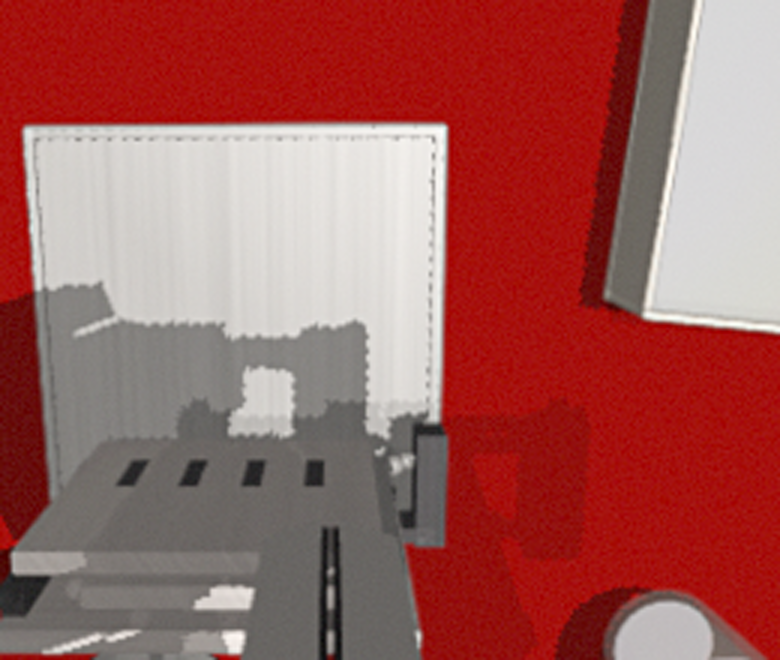

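View pics/s7.png

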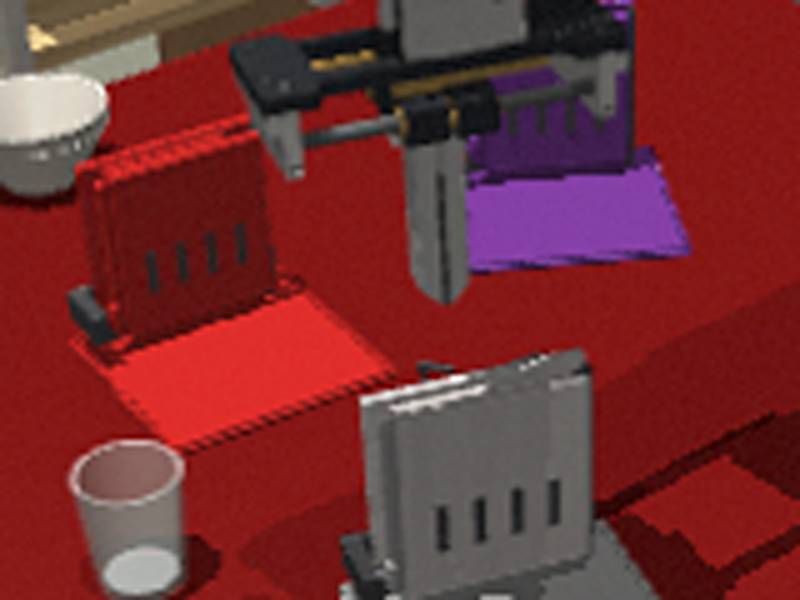

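The force rose to 10 N, dropped to 0, then met a solid stop, so it clicked. I'll pull clear for a last check.

```bash
python3 - <<'E'
from plan import *
from bench import get_image
manip.set_joints([68.692,4.996,78.535,0,96.463,-5.907])
cv2.imwrite('pics/sc8.png',crop(get_image('scene'),150,140,310,300,5)[:, :])
cv2.imwrite('pics/si8.png',crop(get_image('side'),215,135,345,255,5)); print(manip.read_t())
E
python3 -c "
import cv2;a=cv2.imread('pics/sc8.png');cv2.imwrite('pics/sc8b.png',a[:600,:800])"
```

```text
33.1583
```

View pics/sc8b.png

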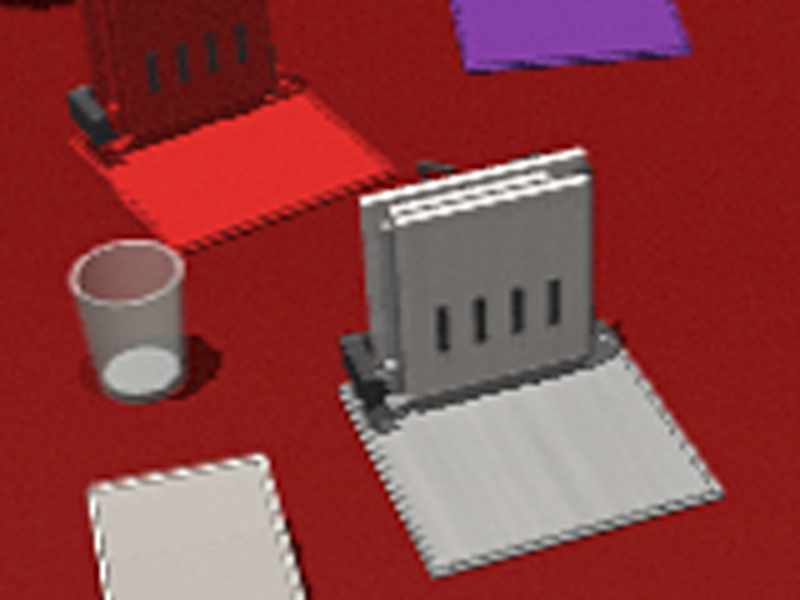

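View pics/si8.png

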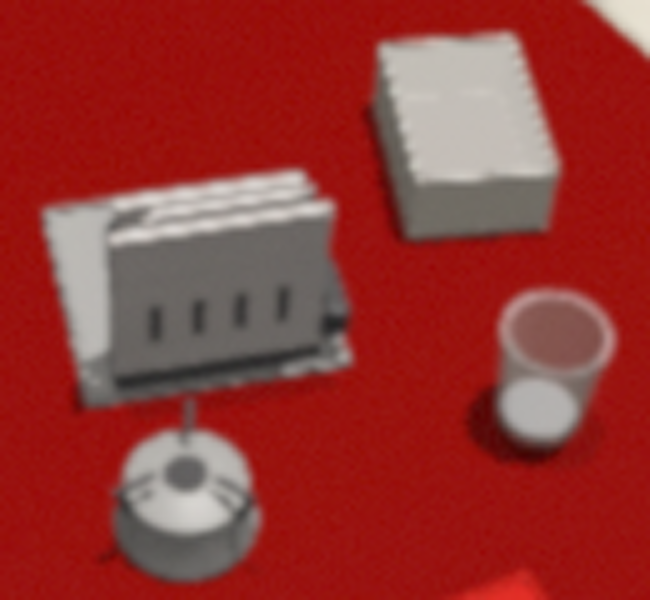

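The three leaves lie parallel: mid leaf top at scene crop (395,215)–(588,180), fixed leaf top at (362,200)–(585,152). The burner (188,500), tumbler (555,335) and tub are at the same pixels as at the start.

```bash
python3 -c "
from bench import hand_in;hand_in()"
```

```text
the job is handed in; nothing more can be done
```

The windscreen is folded flat in the order asked, and the job is handed in at about 33 s on the robot's clock, against the 64 s limit.

- **Tip leaf:** I pushed it in with the shut fingers, then squeezed it and the middle leaf together until it snapped home. After release it measured parallel to the middle leaf within about 0.01 rad. The squeeze also swung the middle leaf inward from about 1.56 to 1.24 rad, with the tip leaf folding in as it went.
- **Both leaves together:** I pushed the pair about hinge A through the second catch. The push force rose to about 10 N, dropped to zero (the click), then met a solid stop. I pressed on to about 28 N normal (a little under 30 N in all) before backing off.
- **Last check:** With the arm back at its start pose, the scene and side pictures show all three leaves parallel and closed. The burner, tumbler and tub are at the same pixels as at the start.
- **Not measured or wrong:** I judged the middle leaf's final angle from the force drop and the pictures only. My plan had the pushing fingers' narrow side turned the wrong way, so the tip leaf stopped at about 0.33 rad instead of 0.28 before the squeeze. I corrected for that before the second push.

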